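Roll the wire reel up into its holder

ROBOT

A 6-joint arm with a two-finger parallel gripper is mounted at the origin on the work surface. World frame = base frame: x ahead of the robot, y to its left, z up, the work surface at z = 0. Lengths are in m, angles in rad, forces in N, time in s.
With the tool pointing down it reaches from about 0.35 to 0.775 m from the base axis. Payload 5.5 kg.
Tool frame: the origin (TCP) lies at the very end of the fingers, on their centre line; the grasp point (between the pads) lies 19 mm behind it; z points along the fingers, y is the direction in which the jaws open and shut (so a half turn about z gives the same grasp; the last joint's range is limited). The gripper opens to 85 mm and grips with 20 to 120 N. Pads are 22 mm wide; open, the fingers measure 114 mm over their backs; the gripper's body (76 mm by 85 mm) begins 54 mm behind the grasp point. The pads swing forward as they close: fully open they stand 13 mm farther back than shut.
Start: joints at [1.14, 0.313, 0.046, 1.304, 0, 1.431], TCP at [0.165, 0.551, 0.231] pointing down, gripper open.
Joint ranges: [-2.76, 2.76], [-0.86, 1.69], [-1.03, 1.26], [-2.2, 2.34], [-1.47, 1.5], [-3.14, 3.14]. Speed limits (rad/s): [2.57, 2.57, 3.14, 3.14, 3.14, 3.14].

INTERFACE

Orientations are given as a unit quaternion [w, x, y, z].
In Python, from workcell import get_state, vision, workorder, silhouettes, tip_of gives the robot as it stands.
- The arm moves only by the shell command python3 -m inch 'ROWS' [FORCE]. ROWS is JSON, a list of rows, each a list of 7 numbers: the shift along the tool's x, y, z in cm, then the turn, a rotation vector about the tool's x, y, z in degrees, then the finger opening in cm, from 0 to 8.54. In form: [[dx, dy, dz, rx, ry, rz, hand], ...]. A call has 1 to 5 rows; each row shifts and turns the commanded pose from where the row before left it, along the tool's axes as they then stand; what a row does not reach is not made up. A row lasts 1/10 s, in which the tool goes at most 50 mm and 8.59 degrees, less where a joint would pass 70% of its speed; a pose out of reach is approached as far as the arm can. A call with a gripper value outside its range is refused whole. The fingers move at their own pace and stop on an object; FORCE is the grip in N (left out, the last holds). Time passes only in rows, so rows that do not move let the fingers close. It gives the time, the measured TCP pose, the force and the opening at its end, in the units of the state.
- get_state(): the state, without advancing time (a new reading comes with each control period).
- vision.read_camera(name): name is "side" or "top"; returns a dict with "pixels" (420x560x3 uint8, red, green, blue), "depth" (420x560 float32, m along the optical axis (not along the pixel's ray), 0 where there is no reading), "mtx" (3x3 intrinsics, pixels), "T" (4x4, takes a point from camera to world coordinates). Camera axes: x right, y up, looking along -z (the intrinsics and any distortion apply to the point x, -y, -z); pixel columns grow to the right and rows downward; lengths in m; the calibration is good to about 2 mm. A picture is of the moment at which its call begins.
- workorder.hand_in(): hands the job in, once; it reports no verdict.
Trained networks look in a picture, given as the dict that the camera call returned (one of the last four; its "shot" number tells which), for a name from the list of things; names that differ only in an ending like _2 or _b are one class to them, and where a whole thing is asked for, a point or a joint stands for the part that bears it (a point fixed in the world has none). Each returns a list of dicts, best first, with "confidence" (0 to 1); they miss things now and then, are a little off and sometimes report something else, mostly with a low value. They report only what shows in the picture. A call takes as long as a camera call. They do not tell look-alikes from the thing itself.
- silhouettes(picture, label): "mask" (420x560 bool, what is visible of it) and "location" ([column, row] in pixels, amid what is visible of it).
- tip_of(picture, label): "location" ([column, row] in pixels: a listed point, or the origin of a listed thing).
The state is a dict: "clock": time; "joint_pos": joint angles; "qvel": joint speeds; "tau": joint torques, N m; "tcp_pos": TCP position; "orientation": TCP orientation; "wrist_force": force on the tool from outside, world axes, zero at the start; "ft_torque": the same for the moment, N m; "finger_gap": finger opening in m.
Only numpy, scipy, OpenCV 4.12 (cv2) and the standard library are available. Lean on these libraries where they do the work, as an engineer would, in place of code of your own. Each camera call takes 0.05 s, during which the arm holds its last target.

TASK

One of the two reel ramps on the bench still has its wire reel lying at the foot. With the fingers, steadily push that reel up the ramp and over the crest until it rests in the seat against the stop plate, then leave it there; never lift it, flick it or let it roll back down off the foot. Leave the reel that is already seated in the other ramp, and everything else on the bench, where it is.

Things in the scene. Friction and masses are not known exactly. Their poses are not given: they have to be found in the camera images.
- reel: Wire reel, black flanges, copper winding: a cylinder 64 mm in diameter, 50 mm long, about 0.28 kg, lying across its lane, free to roll. Origin at its centre, y along its axle; x and z turn as it rolls. The one to push: starts on the landing of ramp, centre 32 mm above the deck. On the slope it rolls back if nothing is behind it.
- ramp: Fixed reel ramp with the empty seat, aluminium deck between blue rails, 275 x 70 mm. Origin: bench level, 140 mm from the open foot edge; x uphill along the lane, y across, z up. Along x: level landing -140 to -75 mm, deck 12 mm high; 8 degree slope up to the crest at +65 mm; seat falling 6 degrees to the stop at +127 mm. Lane 54 mm wide; rails stand 14 mm above the deck.
- ramp_crest (a point): Middle of the crest line of ramp, on the deck, 31.7 mm above the bench. Once its centre is past here the reel rolls on into the seat by itself and stays.
- ramp_seat (a point): Where the centre of the reel lies when it is seated against the stop: at x = +95 mm, 61 mm above the bench. The upright steel stop plate is 32 mm further uphill, its top 62 mm above the bench.
- ramp_slope: The sloping deck of ramp, 141 mm long. Origin at the middle of its upper surface; x points up the slope, z square out of the deck.
- seated_reel: Wire reel, black flanges, copper winding: a cylinder 64 mm in diameter, 50 mm long, about 0.28 kg, lying across its lane, free to roll. Origin at its centre, y along its axle; x and z turn as it rolls. A second reel just like the first, already seated against the stop of full_ramp; to be left alone.
- full_ramp: The second ramp, same shape, sizes and axes as ramp, its seat taken. The two stand on the bench one after the other, in either order.
- screwdriver: Bystander: screwdriver 190 mm long lying on the bench alongside ramp, on the side of its -y. Origin on the bench under its middle, x along it towards the blade.
- jar: Bystander: small jar, 40 mm diameter, 50 mm high, standing beside full_ramp. Origin: centre of its underside.
- tape: Bystander: roll of white tape lying flat, 60 mm diameter, 19 mm high, beside full_ramp. Origin: centre of its underside.
- wrench: Bystander: open wrench 150 mm long lying flat to the right of the ramps. Origin on the bench under its middle, x along it.
- tub: Bystander: round tub, 80 mm diameter, 85 mm high, beyond the ramps. Origin: centre of its underside.
- eraser: Bystander: white block 45 x 22 x 14 mm to the left of the ramps. Origin: centre of its underside.
Mind the look-alikes: they are no part of the job. Leave any green or yellow look-alike of the reel alone.

How it is judged:
By the outcome, as a careful person would: the job done as asked, in the order asked, and still so for the second after the job is handed in, with the robot touching nothing.
It also fails if it takes over 38 s, if anything falls off the work surface, if the arm or the gripper's body presses on something with over 40 N, if the wrist force passes 120 N, or if a joint passes its speed limit or range.

## Working session

There is one attempt and no reset: what is moved stays moved. The work goes in short steps, Python scripts to look and compute and a shell command to move; the robot and the scene stay as the last step left them, time stands still between calls to the robot, and variables do not carry over. Pictures are saved under pics/ and viewed, and the job is handed in when it is done.

```bash
mkdir -p pics; ls; python3 - <<'E'
from workcell import get_state, vision, silhouettes, tip_of
import cv2,numpy as np,pickle
s=get_state();print(s)
for n in ("top","side"):
    p=vision.read_camera(n)
    cv2.imwrite(f"pics/{n}0.png",p["pixels"][:,:,::-1])
    pickle.dump(p,open(f"{n}0.pkl","wb"))
    print(n,p["mtx"],p["T"])
    for l in ["reel","ramp","ramp_crest","ramp_seat","ramp_slope","full_ramp","screwdriver"]:
        print(l,[(np.round(d["location"]),round(d["confidence"],2)) for d in tip_of(p,l)])
E
```

```text
pics
{'clock': 0.0, 'joint_pos': array([1.14037258e+00, 3.13978776e-01, 4.49861957e-02, 1.30361777e+00,
       1.33958293e-05, 1.43119020e+00]), 'qvel': array([ 0.00035556, -0.00032271, -0.00167308, -0.00222952, -0.00104467,
        0.00223311]), 'tau': array([-4.97153051e-04, -4.80630040e+01,  2.98533493e+01,  1.95390685e-02,
       -3.30173043e-04,  4.21242945e-06]), 'tcp_pos': array([0.16466484, 0.55038073, 0.23042414]), 'orientation': array([-2.61453612e-04,  1.44896884e-01,  9.89446345e-01, -8.68536642e-04]), 'wrist_force': array([-0.09465132,  0.13382397, -0.23713015]), 'ft_torque': array([ 0.0076352 , -0.05789649, -0.01608391]), 'finger_gap': 0.08569889650138453}
top [[437.41450775   0.         270.5947134 ]
 [  0.         437.41450775 213.62942626]
 [  0.           0.           1.        ]] [[ 0.01493418  0.98793267 -0.15416229  0.37292417]
 [-0.99988767  0.01456002 -0.00355586  0.00391832]
 [-0.00126834  0.15419807  0.98803914  1.15880073]
 [ 0.          0.          0.          1.        ]]
reel [(array([297., 298.]), 0.95), (array([246., 212.]), 0.78), (array([249., 260.]),
[... 448 characters left out ...]
     278.49963555]
 [  0.         390.21154936 209.10163652]
 [  0.           0.           1.        ]] [[ 0.78937705  0.3934862  -0.47122445  0.04578092]
 [-0.61367066  0.48438429 -0.6235224  -0.63935694]
 [-0.01709374  0.78137089  0.62383278  0.73212607]
 [ 0.          0.          0.          1.        ]]
reel [(array([180., 232.]), 0.96), (array([268., 204.]), 0.88), (array([206., 205.]), 0.82), (array([232., 268.]), 0.77), (array([235., 231.]), 0.71)]
ramp [(array([256., 199.]), 0.78)]
ramp_crest [(array([254., 178.]), 0.97)]
ramp_seat []
ramp_slope [(array([258., 193.]), 0.82)]
full_ramp [(array([312., 274.]), 0.73)]
screwdriver [(array([250., 166.]), 0.74), (array([282., 193.]), 0.58)]
```

View pics/top0.png

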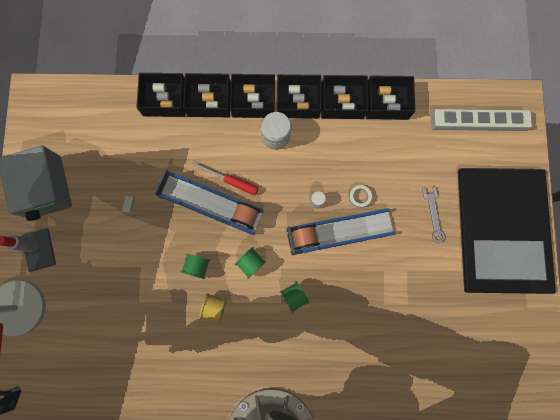

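View pics/side0.png

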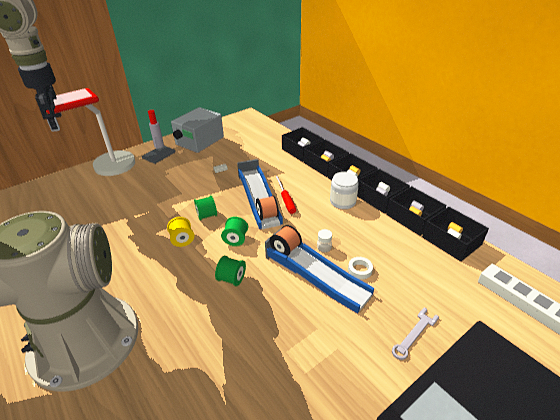

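The top view shows two copper reels, at (246,212) and (303,236). The green ones at (195,266), (250,262) and (295,297) and the yellow one at (212,308) are look-alikes. The left ramp has the screwdriver alongside. The right one has the jar and tape, so its reel should be the seated one. I'll confirm with crops and depth.

```bash
cat > h.py <<'E'
import numpy as np,cv2,pickle
def cloud(p):
    d=p["depth"];h,w=d.shape;v,u=np.mgrid[:h,:w];K=p["mtx"]
    P=np.stack([(u-K[0,2])/K[0,0]*d,-(v-K[1,2])/K[1,1]*d,-d],-1)
    return P@p["T"][:3,:3].T+p["T"][:3,3]
def proj(p,X):
    X=np.atleast_2d(X);c=(X-p["T"][:3,3])@p["T"][:3,:3];K=p["mtx"]
    return np.stack([K[0,0]*c[:,0]/-c[:,2]+K[0,2],K[1,1]*-c[:,1]/-c[:,2]+K[1,2]],1)
E
python3 - <<'E'
from h import *
t=pickle.load(open("top0.pkl","rb"));s=pickle.load(open("side0.pkl","rb"))
a=cv2.resize(t["pixels"][160:265,145:405],None,fx=3,fy=3,interpolation=cv2.INTER_CUBIC)
b=cv2.resize(s["pixels"][150:320,220:390],None,fx=3,fy=3,interpolation=cv2.INTER_CUBIC)
cv2.imwrite("pics/cropt.png",a[:,:,::-1]);cv2.imwrite("pics/crops.png",b[:,:,::-1])
C=cloud(t)
# heights along left lane and right lane
for q0,q1 in (((258,217),(160,180)),((295,238),(392,222))):
    for f in np.linspace(0,1,22):
        u=round(q0[0]+f*(q1[0]-q0[0]));v=round(q0[1]+f*(q1[1]-q0[1]));print(u,v,np.round(C[v,u],3))
    print()
E
```

```text
258 217 [0.543 0.041 0.009]
253 215 [0.54  0.052 0.064]
249 213 [0.543 0.062 0.073]
244 212 [0.545 0.075 0.076]
239 210 [0.551 0.088 0.069]
235 208 [0.565 0.103 0.016]
230 206 [0.57  0.116 0.015]
225 205 [0.572 0.129 0.017]
221 203 [0.577 0.14  0.019]
216 201 [0.582 0.153 0.024]
211 199 [0.587 0.166 0.022]
207 198 [0.589 0.176 0.028]
202 196 [0.373 0.004 1.159]
197 194 [0.599 0.203 0.029]
193 192 [0.604 0.214 0.027]
188 191 [0.606 0.226 0.03 ]
183 189 [0.611 0.24  0.03 ]
179 187 [0.617 0.251 0.029]
174 185 [0.621 0.264 0.032]
169 184 [0.625 0.278 0.027]
165 182 [0.63  0.288 0.029]
160 180 [0.626 0.292 0.066]

295 238 [ 0.482 -0.054  0.074]
300 237 [ 0.483 -0.065  0.09 ]
304 236 [ 0.485 -0.075  0.09 ]
309 236 [ 0.486 -0.087  0.087]
313 235 [ 0.489 -0.098  0.085]
318 234 [ 0.498 -0.116  0.026]
323 233 [ 0.5   -0.129  0.031]
327 233 [ 0.5   -0.139  0.029]
332 232 [ 0.503 -0.152  0.031]
337 231 [ 0.507 -0.166  0.023]
341 230 [ 0.51  -0.177  0.023]
346 230 [ 0.51  -0.189  0.024]
350 229 [ 0.513 -0.201  0.021]
355 228 [ 0.516 -0.215  0.015]
360 227 [ 0.52  -0.229  0.009]
364 227 [ 0.52  -0.239  0.011]
369 226 [ 0.523 -0.252  0.012]
374 225 [ 0.525 -0.265  0.013]
378 224 [ 0.528 -0.276  0.011]
383 224 [ 0.528 -0.289  0.012]
387 223 [ 0.532 -0.301  0.01 ]
392 222 [ 0.535 -0.316  0.003]
```

View pics/cropt.png

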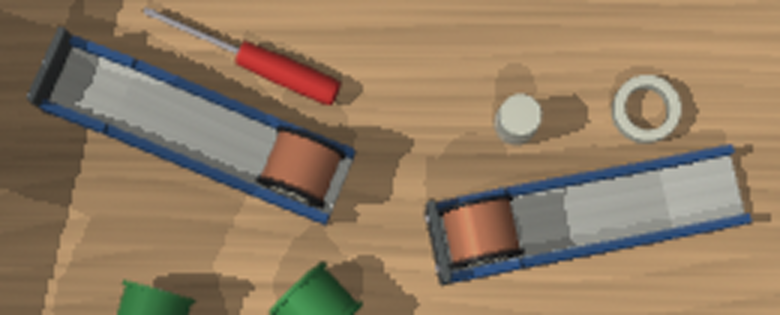

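View pics/crops.png

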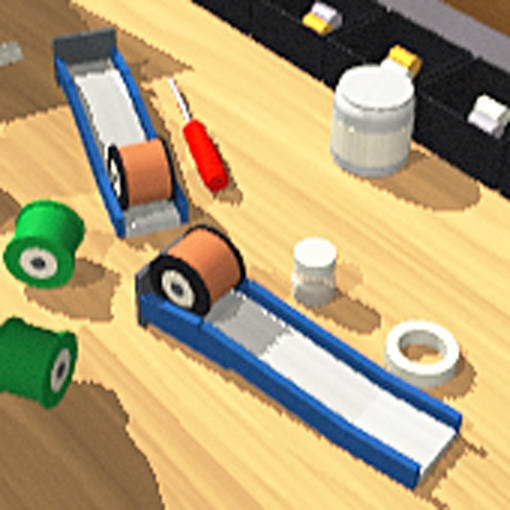

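Confirmed. The left ramp has its copper reel at the foot (z of the reel top 76 mm, deck rising leftwards to ~30 mm and the stop plate at (160,180)), and the screwdriver is alongside it, so this is the reel to push. The right ramp's reel sits at the high end against its stop and is to be left alone. Next I'll fit the ramp pose.

```bash
python3 - <<'E'
from h import *
t=pickle.load(open("top0.pkl","rb"));s=pickle.load(open("side0.pkl","rb"))
def fit(p,name):
    C=cloud(p);px=p["pixels"].astype(int)
    hsv=cv2.cvtColor(p["pixels"],cv2.COLOR_RGB2HSV)
    blue=(hsv[...,0]>100)&(hsv[...,0]<125)&(hsv[...,1]>130)
    m=blue&(C[...,1]>0.0)&(C[...,1]<.35)&(C[...,0]>.45)&(C[...,0]<.75)&(C[...,2]<.1)
    if name=="top": m&=np.mgrid[:420,:560][1]<270
    else: m&=(C[...,1]>0.03)|(C[...,0]>.5)
    P=C[m];P=P[P[:,2]>0.005]
    r=cv2.minAreaRect(P[:,:2].astype(np.float32));b=cv2.boxPoints(r)
    print(name,len(P),r);print(np.round(b,3))
    # reel top
    cu=(px[...,0]>120)&(px[...,0]-px[...,2]>50)&(hsv[...,0]<15)
    R=C[cu&(abs(C[...,0]-.546)<.05)&(abs(C[...,1]-.072)<.05)&(C[...,2]>.03)]
    # fit circle in vertical lengthwise plane, u axis
    th=np.deg2rad(69.5);ax=np.array([np.cos(th),np.sin(th)])
    x=(R[:,:2]-[.546,.072])@ax;z=R[:,2]
    A=np.c_[2*x,2*z,np.ones_like(x)];o=np.linalg.lstsq(A,x*x+z*z,rcond=None)[0]
    print("reel mean",R.mean(0),"circle",o[:2],np.sqrt(o[2]+o[0]**2+o[1]**2),"ymid",((R[:,:2]-[.546,.072])@[-ax[1],ax[0]]).min(),((R[:,:2]-[.546,.072])@[-ax[1],ax[0]]).max(), "zmax",np.percentile(z,98))
fit(t,"top");fit(s,"side")
E
```

```text
top 489 ((0.5753950476646423, 0.1651712954044342), (0.26472705602645874, 0.06887377798557281), 68.99983978271484)
[[0.496 0.054]
 [0.56  0.029]
 [0.655 0.276]
 [0.591 0.301]]
reel mean [0.54350761 0.07742372 0.06953581] circle [0.00145716 0.05085343] 0.023078700569841275 ymid -0.016007765242485334 0.024555597932555 zmax 0.07591464516029561
side 397 ((0.5782709717750549, 0.1660158336162567), (0.27167195081710815, 0.0704815611243248), 68.95474243164062)
[[0.497 0.052]
 [0.562 0.027]
 [0.66  0.28 ]
 [0.594 0.305]]
reel mean [0.5377793  0.05814173 0.05989149] circle [-0.00042083  0.04575632] 0.026845480361450624 ymid -0.018185452688492046 0.02344175521134473 zmax 0.07416577252145232
```

```bash
python3 -m inch '[[-3.8,-3.17,0,0,0,0,2],[-3.8,-3.17,0,0,0,0,2],[-3.8,-3.17,0,0,0,0,2],[-3.8,-3.17,0,0,0,0,2],[-3.8,-3.17,0,0,0,0,2]]'; python3 -m inch '[[-3.8,-3.17,0,0,0,0,2],[-3.8,-3.17,0,0,0,0,2],[-3.8,-3.17,0,0,0,0,2],[-3.8,-3.17,0,0,0,0,2],[-3.8,-3.17,0,0,0,0,2]]'
```

```text
clock: 1.3
tcp_pos: [0.3021, 0.343, 0.2315]
orientation: [0.0, 0.145, 0.989, 0.0]
wrist_force: [1.2, 0.4, -0.1]
finger_gap: 0.02
clock: 1.8
tcp_pos: [0.4389, 0.1364, 0.2317]
orientation: [0.001, 0.145, 0.989, 0.0]
wrist_force: [0.7, 0.9, 0.7]
finger_gap: 0.0199
```

```bash
python3 -m inch '[[0,0,0,0,0,8.5,2],[0,0,0,0,0,8.5,2],[0,0,0,0,0,8.5,2],[0,0,0,0,0,8.5,2],[0,0,0,0,0,8.5,2]]'; python3 -m inch '[[0,0,0,0,0,8.5,2],[0,0,0,0,0,8.5,2],[0,0,0,0,0,8.5,2],[0,0,0,0,0,8.5,2],[0,0,0,0,0,8.5,2]]';python3 -m inch '[[0,0,0,0,0,8.5,2],[0,0,0,0,0,0.7,2],[0,0,0,0,0,0,2]]'
cat > rel.py <<'E'
from workcell import get_state
import numpy as np
from scipy.spatial.transform import Rotation as R
s=get_state();q=s["orientation"];M=R.from_quat([*q[1:],q[0]]).as_matrix()
o=np.array([.578,.168]);th=np.deg2rad(69);u=np.array([np.cos(th),np.sin(th)]);n=np.array([-u[1],u[0]])
d=s["tcp_pos"][:2]-o
print("t",s["clock"],"ramp x,y,z mm",np.round([d@u*1e3,d@n*1e3,s["tcp_pos"][2]*1e3],1),"tool x in world",M[:,0].round(3),"z",M[:,2].round(3),"j",s["joint_pos"].round(2),"F along",np.round([s["wrist_force"][:2]@u,s["wrist_force"][:2]@n,s["wrist_force"][2]],1))
E
python3 rel.py
```

```text
clock: 2.3
tcp_pos: [0.4381, 0.1381, 0.2314]
orientation: [0.0, 0.496, 0.868, 0.0]
wrist_force: [-0.5, -0.1, 0.2]
finger_gap: 0.02
clock: 2.8
tcp_pos: [0.438, 0.1382, 0.2314]
orientation: [0.0, 0.777, 0.629, 0.0]
wrist_force: [-0.7, 0.3, 0.8]
finger_gap: 0.0204
clock: 3.1
tcp_pos: [0.438, 0.1383, 0.2314]
orientation: [0.0, 0.823, 0.569, 0.0]
wrist_force: [0.3, -0.3, 0.7]
finger_gap: 0.0199
t 3.1 ramp x,y,z mm [-77.9 120.  231.4] tool x in world [0.353 0.936 0.   ] z [ 0.  0. -1.] j [ 0.13  0.09 -0.23  1.25  0.    2.06] F along [-0.1 -0.4  0.7]
```

```bash
python3 -m inch '[[-2.9,4,0,0,0,0,2],[-3,4,0,0,0,0,2],[-3,4,0,0,0,-0.3,2],[0,0,4.5,0,0,0,2],[0,0,4.5,0,0,0,2]]'; python3 -m inch '[[0,0,3,0,0,0,2],[0,0,0,0,0,0,2]]'; python3 rel.py; python3 - <<'E'
from workcell import vision
import cv2,numpy as np
a=vision.read_camera("top")["pixels"];b=vision.read_camera("side")["pixels"]
a=cv2.resize(a[150:290,140:340],None,fx=2,fy=2);b=cv2.resize(b[130:270,190:390],None,fx=2,fy=2)
cv2.imwrite("pics/c1.png",np.hstack([a,b])[:,:,::-1])
E
```

```text
clock: 3.6
tcp_pos: [0.521, 0.0104, 0.1414]
orientation: [0.002, 0.822, 0.57, 0.002]
wrist_force: [0.6, -0.1, -0.5]
finger_gap: 0.0198
clock: 3.8
tcp_pos: [0.5148, 0.0126, 0.107]
orientation: [-0.003, 0.821, 0.57, -0.003]
wrist_force: [-1.3, 0.6, -0.3]
finger_gap: 0.0195
t 3.8 ramp x,y,z mm [-167.8    3.3  107. ] tool x in world [ 0.349  0.937 -0.002] z [-0.009  0.001 -1.   ] j [-0.13  0.28 -0.32  0.98  0.    1.8 ] F along [ 0.1  1.4 -0.3]
```

View pics/c1.png

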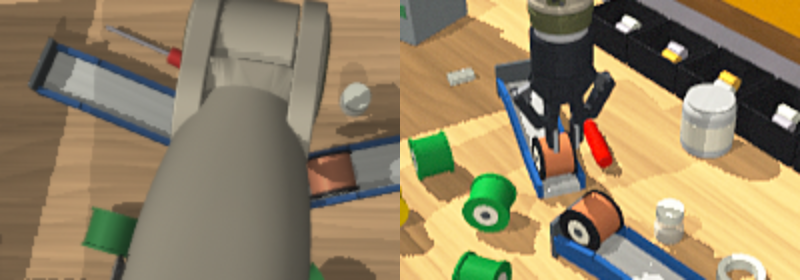

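```bash
python3 -m inch '[[0,0,2.5,0,0,0,2],[0,0,2.5,0,0,0,2],[0,0,2,0,0,0,2],[0,0,0,0,0,0,2],[0,0,0,0,0,0,2]]'; python3 rel.py; python3 - <<'E'
from workcell import vision
import cv2,numpy as np
from h import proj
p=vision.read_camera("side");b=p["pixels"]
print(proj(p,[[.515,.0125,.036],[.546,.072,.044]]))
b=cv2.resize(b[130:270,190:390],None,fx=3,fy=3)
cv2.imwrite("pics/c2.png",b[:,:,::-1])
E
```

```text
clock: 4.4
tcp_pos: [0.52, 0.0123, 0.0433]
orientation: [0.001, 0.822, 0.57, 0.001]
wrist_force: [-0.1, -0.2, -0.6]
finger_gap: 0.0202
t 4.4 ramp x,y,z mm [-166.1   -1.6   43.3] tool x in world [0.35  0.937 0.001] z [ 0.003 -0.    -1.   ] j [-0.13  0.34 -0.4   0.82  0.    1.8 ] F along [-0.2  0.  -0.6]
[[271.98203874 225.10673525]
 [267.96946878 207.79296682]]
```

View pics/c2.png

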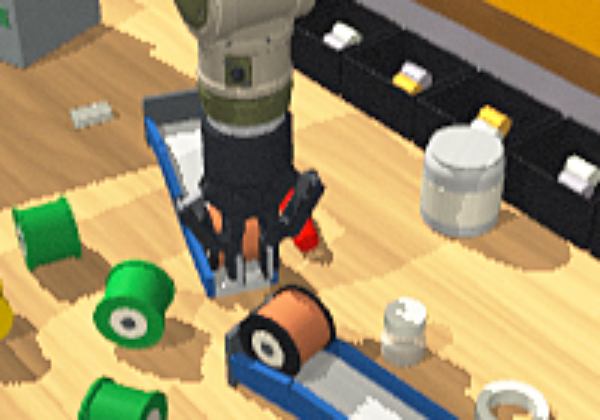

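```bash
python3 -m inch '[[0,0,1.2,0,0,0,2],[0.5,0,0,0,0,0,2],[0.5,0,0,0,0,0,2],[0.3,0,0,0,0,0,2],[0,0,0,0,0,0,2]]'; python3 rel.py; python3 -m inch '[[0.3,0,0,0,0,0,2],[0.3,0,0,0,0,0,2],[0.3,0,0,0,0,0,2],[0.3,0,0,0,0,0,2],[0.3,0,0,0,0,0,2]]'; python3 rel.py
```

```text
clock: 4.95
tcp_pos: [0.5235, 0.0251, 0.0295]
orientation: [0.0, 0.822, 0.57, 0.0]
wrist_force: [0.7, -0.1, 0.1]
finger_gap: 0.0201
t 4.95 ramp x,y,z mm [-153.    -0.3   29.5] tool x in world [0.35  0.937 0.   ] z [ 0.001  0.    -1.   ] j [-0.11  0.37 -0.41  0.8   0.    1.82] F along [ 0.2 -0.7  0.1]
clock: 5.45
tcp_pos: [0.5284, 0.0388, 0.0293]
orientation: [-0.0, 0.822, 0.57, 0.0]
wrist_force: [0.2, -0.0, 0.3]
finger_gap: 0.0202
t 5.45 ramp x,y,z mm [-138.4   -0.    29.3] tool x in world [0.351 0.936 0.   ] z [ 0.  0. -1.] j [-0.08  0.38 -0.39  0.8   0.    1.85] F along [ 0.  -0.2  0.3]
```

```bash
python3 -m inch '[[0.3,0,0,0,0,0,2],[0.3,0,0,0,0,0,2],[0.3,0,0,0,0,0,2],[0.3,0,0,0,0,0,2],[0.3,0,0,0,0,0,2]]'; python3 rel.py; python3 -m inch '[[0.3,0,-0.04,0,0,0,2],[0.3,0,-0.04,0,0,0,2],[0.3,0,-0.04,0,0,0,2],[0.3,0,-0.04,0,0,0,2],[0.3,0,-0.04,0,0,0,2]]'; python3 rel.py;  python3 - <<'E'
from workcell import vision
import cv2,numpy as np
p=vision.read_camera("side");b=p["pixels"]
b=cv2.resize(b[130:270,190:390],None,fx=3,fy=3)
cv2.imwrite("pics/c3.png",b[:,:,::-1])
E
```

```text
clock: 5.95
tcp_pos: [0.5337, 0.0529, 0.0293]
orientation: [-0.0, 0.822, 0.57, 0.0]
wrist_force: [-1.9, -0.2, 0.1]
finger_gap: 0.02
t 5.95 ramp x,y,z mm [-1.234e+02  1.000e-01  2.930e+01] tool x in world [0.351 0.936 0.   ] z [ 0.  0. -1.] j [-0.05  0.39 -0.38  0.81  0.    1.88] F along [-0.9  1.7  0.1]
clock: 6.45
tcp_pos: [0.5391, 0.0664, 0.0316]
orientation: [0.0, 0.822, 0.569, -0.0]
wrist_force: [-0.3, -2.8, 2.2]
finger_gap: 0.0198
t 6.45 ramp x,y,z mm [-1.088e+02 -1.000e-01  3.160e+01] tool x in world [ 0.352  0.936 -0.001] z [ 0.    -0.001 -1.   ] j [-0.02  0.4  -0.36  0.82 -0.    1.91] F along [-2.7 -0.7  2.2]
```

View pics/c3.png

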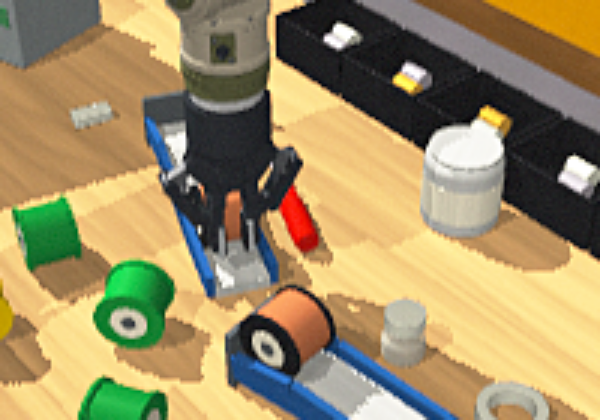

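Contact is made with about 3 N, and the reel is between the rails ahead of the fingers. I'll keep pushing.

```bash
python3 -m inch '[[0.3,0,-0.04,0,0,0,2],[0.3,0,-0.04,0,0,0,2],[0.3,0,-0.04,0,0,0,2],[0.3,0,-0.04,0,0,0,2],[0.3,0,-0.04,0,0,0,2]]'; python3 rel.py; python3 -m inch '[[0.3,0,-0.04,0,0,0,2],[0.3,0,-0.04,0,0,0,2],[0.3,0,-0.04,0,0,0,2],[0.3,0,-0.04,0,0,0,2],[0.3,0,-0.04,0,0,0,2]]'; python3 rel.py; python3 -m inch '[[0.3,0,-0.04,0,0,0,2],[0.3,0,-0.04,0,0,0,2],[0.3,0,-0.04,0,0,0,2],[0.3,0,-0.04,0,0,0,2],[0.3,0,-0.04,0,0,0,2]]'; python3 rel.py
```

```text
clock: 7.0
tcp_pos: [0.5443, 0.0809, 0.0334]
orientation: [0.0, 0.822, 0.57, 0.0]
wrist_force: [-1.3, -3.1, 2.7]
finger_gap: 0.0195
t 7.0 ramp x,y,z mm [-93.4   0.3  33.4] tool x in world [0.351 0.936 0.   ] z [ 0. -0. -1.] j [ 0.    0.41 -0.34  0.83 -0.    1.93] F along [-3.4  0.1  2.7]
clock: 7.5
tcp_pos: [0.5495, 0.095, 0.0353]
orientation: [-0.0, 0.822, 0.57, 0.0]
wrist_force: [0.2, -3.9, 3.5]
finger_gap: 0.0198
t 7.5 ramp x,y,z mm [-78.4   0.5  35.3] tool x in world [0.351 0.936 0.   ] z [-0.  0. -1.] j [ 0.03  0.42 -0.31  0.84  0.    1.96] F along [-3.6 -1.6  3.5]
clock: 8.0
tcp_pos: [0.5547, 0.109, 0.0373]
orientation: [-0.0, 0.822, 0.57, 0.0]
wrist_force: [0.2, -4.8, 3.1]
finger_gap: 0.0197
t 8.0 ramp x,y,z mm [-63.4   0.6  37.3] tool x in world [0.351 0.936 0.   ] z [-0.  0. -1.] j [ 0.05  0.43 -0.29  0.85  0.    1.98] F along [-4.4 -1.9  3.1]
```

```bash
python3 -m inch '[[0.3,0,-0.04,0,0,0,2],[0.3,0,-0.04,0,0,0,2],[0.3,0,-0.04,0,0,0,2],[0.3,0,-0.04,0,0,0,2],[0.3,0,-0.04,0,0,0,2]]'; python3 rel.py; python3 -m inch '[[0.3,0,-0.04,0,0,0,2],[0.3,0,-0.04,0,0,0,2],[0.3,0,-0.04,0,0,0,2],[0.3,0,-0.04,0,0,0,2],[0.3,0,-0.04,0,0,0,2]]'; python3 rel.py; python3 -m inch '[[0.3,0,-0.04,0,0,0,2],[0.3,0,-0.04,0,0,0,2],[0.3,0,-0.04,0,0,0,2],[0.3,0,-0.04,0,0,0,2],[0.3,0,-0.04,0,0,0,2]]'; python3 rel.py;  python3 - <<'E'
from workcell import vision
import cv2,numpy as np
p=vision.read_camera("side");b=p["pixels"]
q=vision.read_camera("top")["pixels"]
b=cv2.resize(b[130:270,190:390],None,fx=2,fy=2);a=cv2.resize(q[150:290,140:340],None,fx=2,fy=2)
cv2.imwrite("pics/c4.png",np.hstack([a,b])[:,:,::-1])
E
```

```text
clock: 8.5
tcp_pos: [0.56, 0.1231, 0.0393]
orientation: [-0.0, 0.822, 0.57, 0.0]
wrist_force: [-1.4, -4.4, 2.2]
finger_gap: 0.0201
t 8.5 ramp x,y,z mm [-48.4   0.7  39.3] tool x in world [0.351 0.936 0.   ] z [-0.  0. -1.] j [ 0.08  0.44 -0.27  0.87  0.    2.01] F along [-4.6 -0.3  2.2]
clock: 9.0
tcp_pos: [0.5653, 0.1371, 0.0413]
orientation: [-0.0, 0.822, 0.57, 0.0]
wrist_force: [-1.5, -3.6, 3.3]
finger_gap: 0.0205
t 9.0 ramp x,y,z mm [-33.4   0.8  41.3] tool x in world [0.351 0.936 0.   ] z [ 0.  0. -1.] j [ 0.1   0.45 -0.24  0.88  0.    2.03] F along [-3.9  0.1  3.3]
clock: 9.5
tcp_pos: [0.5705, 0.1512, 0.0433]
orientation: [-0.0, 0.822, 0.57, 0.0]
wrist_force: [-1.8, -4.6, 3.3]
finger_gap: 0.0202
t 9.5 ramp x,y,z mm [-18.4   0.9  43.3] tool x in world [0.351 0.936 0.   ] z [ 0.  0. -1.] j [ 0.12  0.46 -0.22  0.89  0.    2.05] F along [-5.   0.   3.3]
```

View pics/c4.png

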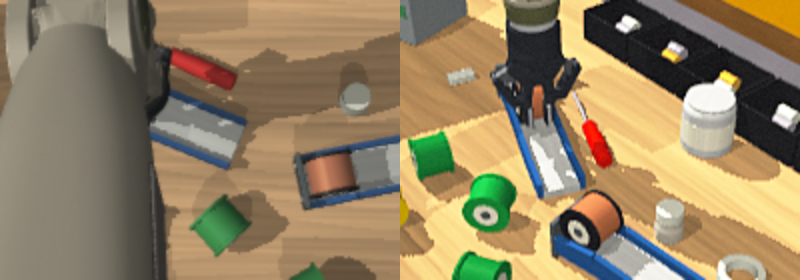

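```bash
python3 -m inch '[[0.3,0,-0.04,0,0,0,2],[0.3,0,-0.04,0,0,0,2],[0.3,0,-0.04,0,0,0,2],[0.3,0,-0.04,0,0,0,2],[0.3,0,-0.04,0,0,0,2]]'; python3 rel.py; python3 -m inch '[[0.3,0,-0.04,0,0,0,2],[0.3,0,-0.04,0,0,0,2],[0.3,0,-0.04,0,0,0,2],[0.3,0,-0.04,0,0,0,2],[0.3,0,-0.04,0,0,0,2]]'; python3 rel.py; python3 -m inch '[[0.2,0,-0.03,0,0,0,2],[0.2,0,-0.03,0,0,0,2],[0.2,0,-0.03,0,0,0,2],[0.2,0,-0.02,0,0,0,2],[0.2,0,-0.02,0,0,0,2]]'; python3 rel.py
```

```text
clock: 10.1
tcp_pos: [0.5759, 0.1652, 0.0454]
orientation: [0.0, 0.822, 0.57, 0.0]
wrist_force: [-1.4, -3.3, 2.7]
finger_gap: 0.0202
t 10.1 ramp x,y,z mm [-3.4  1.  45.4] tool x in world [0.351 0.936 0.   ] z [ 0.  0. -1.] j [ 0.15  0.47 -0.19  0.91  0.    2.08] F along [-3.6  0.1  2.7]
clock: 10.6
tcp_pos: [0.5811, 0.1793, 0.0473]
orientation: [-0.0, 0.822, 0.57, 0.0]
wrist_force: [-1.3, -3.9, 3.1]
finger_gap: 0.0199
t 10.6 ramp x,y,z mm [11.6  1.2 47.3] tool x in world [0.351 0.936 0.   ] z [-0.  0. -1.] j [ 0.17  0.49 -0.16  0.92  0.    2.1 ] F along [-4.1 -0.2  3.1]
clock: 11.1
tcp_pos: [0.5845, 0.1886, 0.0486]
orientation: [-0.0, 0.822, 0.57, 0.0]
wrist_force: [-0.0, -3.8, 1.8]
finger_gap: 0.0204
t 11.1 ramp x,y,z mm [21.5  1.3 48.6] tool x in world [0.351 0.936 0.   ] z [-0.  0. -1.] j [ 0.18  0.5  -0.14  0.93  0.    2.11] F along [-3.6 -1.4  1.8]
```

```bash
python3 -m inch '[[0.2,0,0,0,0,0,2],[0.2,0,0,0,0,0,2],[0.2,0,0,0,0,0,2]]'; python3 rel.py;python3 -m inch '[[0.2,0,0,0,0,0,2],[0.2,0,0,0,0,0,2],[0.2,0,0,0,0,0,2]]'; python3 rel.py; python3 - <<'E'
from workcell import vision
import cv2,numpy as np
p=vision.read_camera("side");b=p["pixels"]
b=cv2.resize(b[110:230,210:350],None,fx=4,fy=4)
cv2.imwrite("pics/c5.png",b[:,:,::-1])
E
```

```text
clock: 11.4
tcp_pos: [0.5867, 0.1947, 0.0484]
orientation: [-0.0, 0.822, 0.57, 0.0]
wrist_force: [-0.2, -0.9, 0.4]
finger_gap: 0.02
t 11.4 ramp x,y,z mm [28.   1.5 48.4] tool x in world [0.351 0.936 0.001] z [-0.     0.001 -1.   ] j [ 0.19  0.5  -0.13  0.94  0.    2.12] F along [-0.9 -0.1  0.4]
clock: 11.7
tcp_pos: [0.5888, 0.1999, 0.0485]
orientation: [-0.0, 0.822, 0.57, 0.0]
wrist_force: [-0.5, -0.3, -0.1]
finger_gap: 0.0198
t 11.7 ramp x,y,z mm [33.7  1.4 48.5] tool x in world [0.351 0.936 0.   ] z [-0.  0. -1.] j [ 0.2   0.51 -0.12  0.94  0.    2.13] F along [-0.4  0.3 -0.1]
```

View pics/c5.png

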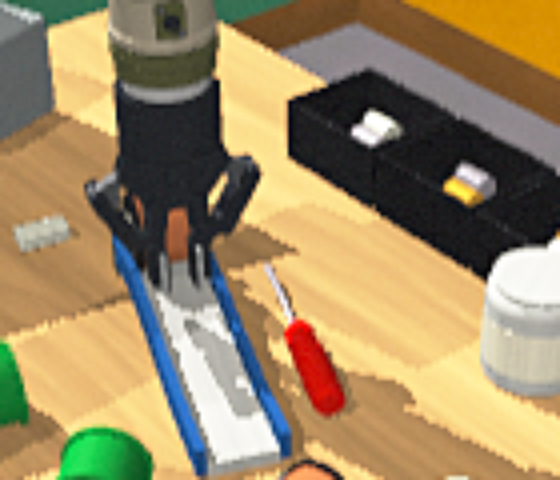

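The force dropped at the crest and the reel rolled on. I'll hold the fingers behind it while it settles, then back off and look.

```bash
python3 -m inch '[[0,0,0,0,0,0,2],[0,0,0,0,0,0,2],[0,0,0,0,0,0,2],[0,0,0,0,0,0,2],[0,0,0,0,0,0,2]]'; python3 rel.py;python3 -m inch '[[-2,0,-1,0,0,0,2],[-2,0,-3,0,0,0,2],[-2,0,-4,0,0,0,2],[-3,0,-4,0,0,0,2],[-3,0,-3,0,0,0,2]]'; python3 -m inch '[[-4,0,0,0,0,0,2],[-4,0,0,0,0,0,2],[-4,0,0,0,0,0,2],[-4,0,0,0,0,0,2],[-4,0,0,0,0,0,2]]';python3 -m inch '[[-4,0,0,0,0,0,2],[-4,0,0,0,0,0,2],[-4,0,0,0,0,0,2],[-4,0,0,0,0,0,2],[0,0,0,0,0,0,2]]'; python3 - <<'E'
from workcell import vision
import cv2,numpy as np,pickle
from h import *
o=[]
for n in("top","side"):
    p=vision.read_camera(n);b=p["pixels"];C=cloud(p)
    b0=pickle.load(open(n+"0.pkl","rb"))["pixels"]
    hsv=cv2.cvtColor(b,cv2.COLOR_RGB2HSV);px=b.astype(int)
    cu=(px[...,0]>100)&(px[...,0]-px[...,2]>45)&(hsv[...,0]<15)&(abs(C[...,0]-.61)<.05)&(abs(C[...,1]-.257)<.06)&(C[...,2]>.05)
    u=np.array([.358,.934]);d=(C[cu][:,:2]-[.578,.168])
    print(n,cu.sum(),"x range",np.percentile(d@u,[2,50,98]),"zmax",np.percentile(C[cu][:,2],98), "seat px",proj(p,[.612,.257,.061]),"centroid",np.argwhere(cu).mean(0)[::-1])
    c=b[130:300,140:410] if n=="top" else b[110:320,180:400]
    o.append(cv2.resize(c,(398,300)))
cv2.imwrite("pics/c6.png",np.hstack(o)[:,:,::-1])
E
```

```text
clock: 12.25
tcp_pos: [0.5887, 0.1995, 0.0486]
orientation: [-0.0, 0.822, 0.57, 0.0]
wrist_force: [-0.1, 0.2, -0.5]
finger_gap: 0.02
t 12.25 ramp x,y,z mm [33.3  1.3 48.6] tool x in world [0.351 0.936 0.   ] z [ 0.  0. -1.] j [ 0.2   0.51 -0.12  0.94  0.    2.13] F along [ 0.1  0.2 -0.5]
clock: 12.75
tcp_pos: [0.5468, 0.0865, 0.2012]
orientation: [0.001, 0.822, 0.57, 0.001]
wrist_force: [1.0, -0.3, -0.2]
finger_gap: 0.0201
clock: 13.25
tcp_pos: [0.4756, -0.1014, 0.1989]
orientation: [0.0, 0.822, 0.57, 0.0]
wrist_force: [-0.1, -0.2, 0.4]
finger_gap: 0.0199
clock: 13.75
tcp_pos: [0.419, -0.2539, 0.1987]
orientation: [0.001, 0.824, 0.567, -0.0]
wrist_force: [-0.0, 0.1, 0.1]
finger_gap: 0.0198
top 288 x range [0.07759585 0.09721131 0.12206106] zmax 0.0929875634848872 seat px [[173.9127756  186.11748915]] centroid [170.625      183.51388889]
side 217 x range [0.06798039 0.07724683 0.1076448 ] zmax 0.09061896145553044 seat px [[249.7647648  167.52679636]] centroid [251.20737327 165.77419355]
```

View pics/c6.png

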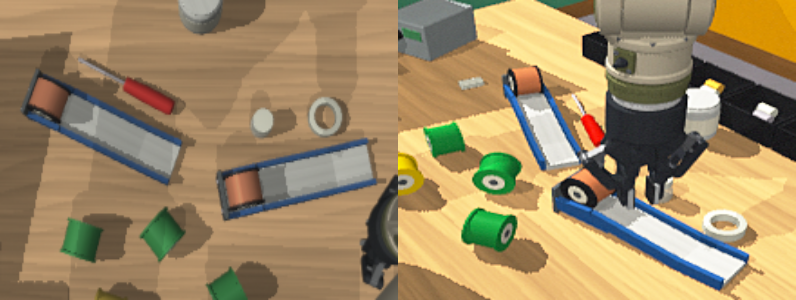

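The top view shows the reel against the stop plate (about (170,184) in the full picture) with its top at 93 mm, which is the seat height plus the radius. One last check that the other things stayed put, then I hand in.

```bash
python3 - <<'E'
from workcell import vision,silhouettes,workorder,get_state
import pickle,numpy as np
from h import *
p=vision.read_camera("top");p0=pickle.load(open("top0.pkl","rb"))
C,C0=cloud(p),cloud(p0)
ok=(p["depth"]>0)&(p0["depth"]>0)
d=(abs(C[...,2]-C0[...,2])>.012)&ok
d=cv2.morphologyEx(d.astype(np.uint8),cv2.MORPH_OPEN,np.ones((3,3)))
n,_,st,_=cv2.connectedComponentsWithStats(d)
print(st[1:]); print(get_state()["wrist_force"],get_state()["clock"])
E
```

```text
[[  158   172    30    28   497]
 [  264   192   288   228 29895]
 [  231   202    29    27   485]
 [  147   365   111    55  3230]
 [    0   387    21    27   394]]
[0.30003131 0.61782336 0.07740413] 13.9
```

```bash
python3 -c "
from workcell import workorder
print(workorder.hand_in())"
```

```text
the job is handed in; nothing more can be done
None
```

I pushed the copper reel up the left-hand ramp (the one with the screwdriver alongside) and it now rests in the seat against the stop plate. The fingers were 2 cm open and pushed at about 30 mm/s, slowing to 20 mm/s near the crest. The reel then rolled into the seat by itself with the fingers held behind it. The push took about 3–5 N along the lane. I handed the job in at about 14 s, with the arm clear of everything.

**Last checks:**
- **Reel position:** in the top view the reel is within a few mm of the computed seat point. Its top is at 93 mm, against an expected 93 mm. The side view agrees on position (91 mm for the top).
- **Everything else:** comparing depth before and after in the top view, the only changes are the reel's old place, its new place and the arm. The arm hid part of the right side, so the wrench was not checked. The seated reel, jar and tape looked unmoved in the picture.

No check failed.

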